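# Shorten the square telescopic leg by one hole in the parts store

## Task

The square telescopic leg on the tray is too long: its rubber foot sticks out past the end of the tray. Press its button in, slide the inner tube into the outer tube by exactly one hole, and let the button spring fully up in that next hole. Leave the round leg as it is.

Things in the scene. Friction and masses are not known exactly. Their poses are not given: they have to be found in the camera images.
- square_leg: Square telescopic leg, level, clamped on a white tray: 40 x 40 mm aluminium outer tube, 260 mm long, top face 65 mm above the bench; a steel inner tube with a black rubber foot comes out of one end. Four 28 mm holes, 50 mm apart, joined by a slit, lie in its top face. Origin: under the outer tube's middle, 10 mm above the bench. x axis: level, along the tube towards the foot; z up.
- square_top (a point): Centre of the top face of the square leg's thumb button, which travels with the inner tube: flat black head, 34 mm along the tube, 30 mm across, 8 mm thick, its top 22 mm above the outer tube (87 mm above the bench) when up. Below it a neck runs in the slit and a 16 mm shoulder sits in a hole. The leg gets shorter as the button moves away from the foot, along the leg's -x.
- square_slide (a joint): How far the inner tube is slid into the outer, m: about 0 at the start, 0.050 at the next hole of a shorter leg, 0.100 one further, -0.050 at the longer one. It slides (about 1 N) only with the button pressed in; 6 mm of play either way in a hole. Let go between holes, the button stays caught about 4 mm down until slid over a hole.
- square_button (a joint): How far the square leg's button is pressed down, m: 0 fully up, stop at 0.010; it clears the hole from about 0.0045. The spring pushes back with 3 N at the top, 8 N at the stop. A shut gripper holding the head about 8 mm down carries button and inner tube along by friction.
- round_top (a point): Centre of the top face of the ROUND leg's thumb button. The round leg is a bystander, parallel to the square one, 144 mm to one side or the other on the same tray: 36 mm round aluminium outer tube, round inner tube, same button at the same height; its foot points the same way and is already inside the tray. To be left alone.

How it is judged:
By the outcome, as a careful person would: the job done as asked, in the order asked, and still so for the second after the job is handed in, with the robot touching nothing.
It also fails if it takes over 32 s, if anything falls off the work surface, if the arm or the gripper's body presses on something with over 40 N, if the wrist force passes 120 N, or if a joint passes its speed limit or range.

## Robot

A 7-joint arm with a two-finger parallel gripper is mounted at the origin on the work surface. World frame = base frame: x ahead of the robot, y to its left, z up, the work surface at z = 0. Lengths are in m, angles in rad, forces in N, time in s.
With the tool pointing down it reaches from about 0.35 to 0.9 m from the base axis. Payload 7.2 kg.
Tool frame: the origin (TCP) lies at the very end of the fingers, on their centre line; the grasp point (between the pads) lies 19 mm behind it; z points along the fingers, y is the direction in which the jaws open and shut (so a half turn about z gives the same grasp; the last joint's range is limited). The gripper opens to 88 mm and grips with 3 to 60 N. Pads are 20 mm wide; open, the fingers measure 115 mm over their backs; the gripper's body (75 mm by 178 mm) begins 61 mm behind the grasp point.
Start: joints at [-1.253, 0.411, -0.013, 1.596, 0.006, 1.134, -0.082], TCP at [0.235, 0.579, 0.223] pointing down, gripper open.
Joint ranges: [-2.95, 2.95], [-0.29, 1.99], [-1.47, 1.44], [0.14, 2.54], [-1.03, 4.17], [0.13, 1.85], [-2.86, 2.86]. Speed limits (rad/s): [2.39, 2.39, 3.01, 3.01, 3.14, 3.14, 3.14].

## Interface

Orientations are given as a 3x3 rotation matrix whose columns are the frame's x, y, z axes.
In Python, from plant import arm gives the robot as it stands. The module is installed in compiled form; this text tells all that it offers.
- The arm moves only by the tool arm_command, never from a script. Its argument "steps" is a list of rows, each an object with "xyz": the shift along the tool's x, y, z in mm, a list of three; "dr": the turn, a rotation vector about the tool's x, y, z in degrees, a list of three. A call has 1 to 5 rows; each row shifts and turns the commanded pose from where the row before left it, along the tool's axes as they then stand; what a row does not reach is not made up. A row lasts 1/10 s, in which the tool goes at most 50 mm and 8.59 degrees, less where a joint would pass 70% of its speed; a pose out of reach is approached as far as the arm can. A call with a gripper value outside its range is refused whole. "fingers" is the closure, from 0 (fully open) to 1 (shut), set as the call begins (left out, the last holds). The fingers move at their own pace and stop on an object; "newtons" is the grip in N (left out, the last holds). Time passes only in rows, so rows that do not move let the fingers close. It gives the time, the measured TCP pose, the force and the opening at its end, in the units of the state.
- arm.get_obs(): the state, without advancing time (a new reading comes with each control period).
- arm.get_image(name): name is "scene" or "side" or "wrist"; returns a dict with "color" (480x640x3 uint8, blue, green, red), "intrinsics" (3x3 intrinsics, pixels), "R" (3x3) and "t" (3): a world point X has camera coordinates R X + t. Camera axes: x right, y down, z forward; pixel columns grow to the right and rows downward; lengths in m; the calibration is good to about 2 mm. The wrist camera is an equidistant fisheye: a pixel r from the principal point sees the ray r / f radians off the axis. A picture is of the moment at which its call begins. There is no depth.
- arm.hand_in(): hands the job in, once; it reports no verdict.
The state is a dict: "time": time; "q": joint angles; "joint_velocities": joint speeds; "joint_efforts": joint torques, N m; "tcp_pos": TCP position; "eef_rot": TCP orientation; "wrist_force": force on the tool from outside, world axes, zero at the start; "ft_torque": the same for the moment, N m; "finger_gap": opening from 0.0 (shut) to 1.0 (fully open).
Only numpy, scipy, OpenCV 4.12 (cv2) and the standard library are available. Lean on these libraries where they do the work, as an engineer would, in place of code of your own. Each camera call takes 0.05 s, during which the arm holds its last target.

## Working session

There is one attempt and no reset: what is moved stays moved. The work goes in short steps, Python scripts to look and compute and a tool call to move; the robot and the scene stay as the last step left them, time stands still between calls to the robot, and variables do not carry over. Pictures are saved under pics/ and viewed, and the job is handed in when it is done.

Besides the shell and the picture viewer there is one more tool, called after ">>>" in YAML: its name, and indented under it one key for each argument. arm_command: Moves the arm, as the interface text tells. Its arguments: {"type":"object","properties":{"steps":{"type":"array","items":{"type":"object","properties":{"xyz":{"type":"array","items":{"type":"number"}},"dr":{"type":"array","items":{"type":"number"}}}}},"fingers":{"type":"number"},"newtons":{"type":"number"}},"required":["steps"]}

```bash
mkdir -p pics; cat > h.py <<'E'
import numpy as np,cv2
from plant import arm
def st():
    o=arm.get_obs();print(round(o['time'],2),np.round(o['tcp_pos'],4),np.round(o['eef_rot'],3).tolist(),np.round(o['wrist_force'],1),round(float(o['finger_gap']),3))
def snap(n,f):
    d=arm.get_image(n);cv2.imwrite('pics/'+f,d['color']);np.savez('pics/'+f+'.npz',**d);return d
def plane(d,u,v,z):
    K=d['intrinsics'];r=np.linalg.solve(K,[u,v,1.]);R=d['R'];c=-R.T@d['t'];r=R.T@r
    return c+r*(z-c[2])/r[2]
def proj(d,X):
    p=d['R']@np.array(X)+d['t'];p=d['intrinsics']@p;return p[:2]/p[2]
E
python3 - <<'E'
from h import *
st()
for n in['scene','side','wrist']: snap(n,n+'0.png')
E
```

```text
0.0 [0.235  0.5786 0.2218] [[-0.926, 0.376, -0.001], [0.376, 0.926, -0.001], [-0.0, -0.002, -1.0]] [-0.1  0.5 -0.6] 0.999
```

View pics/scene0.png

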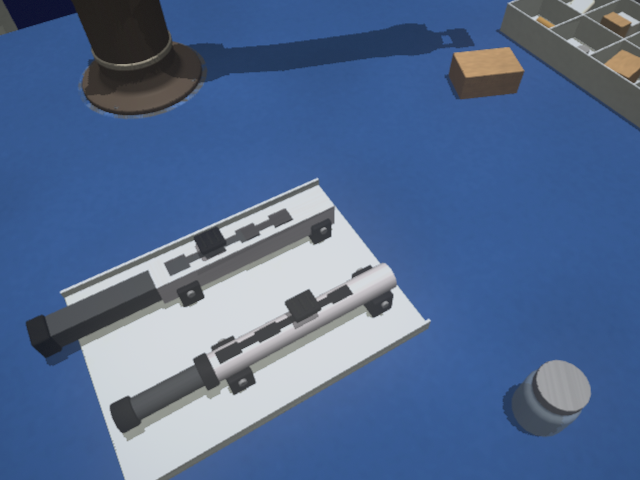

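View pics/side0.png

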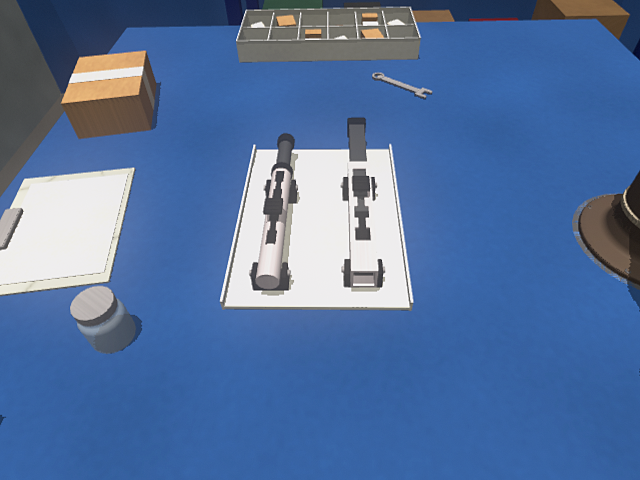

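View pics/wrist0.png

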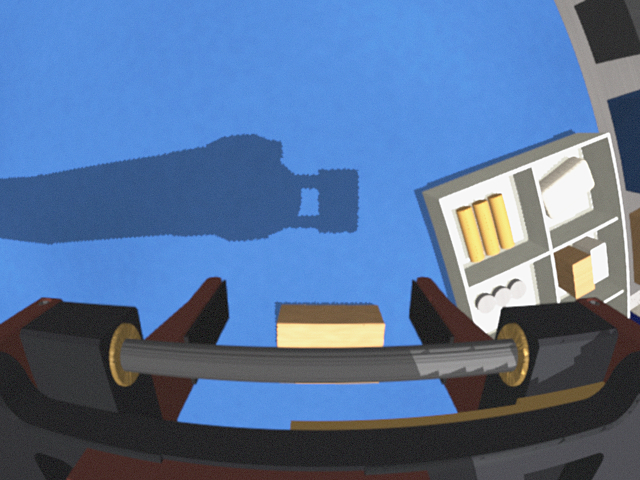

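The scene view shows the square leg with its button near (210,240) and the foot at about (42,333). The round leg's button is near (302,303). In the side view the square button is near (361,184).

```bash
python3 - <<'E'
import cv2
a=cv2.imread('pics/scene0.png')[190:310,140:350];cv2.imwrite('pics/c1.png',cv2.resize(a,None,fx=3.8,fy=3.8,interpolation=2))
a=cv2.imread('pics/side0.png')[150:300,270:420];cv2.imwrite('pics/c2.png',cv2.resize(a,None,fx=4,fy=4,interpolation=2))
E
```

```text
(no output)
```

View pics/c1.png

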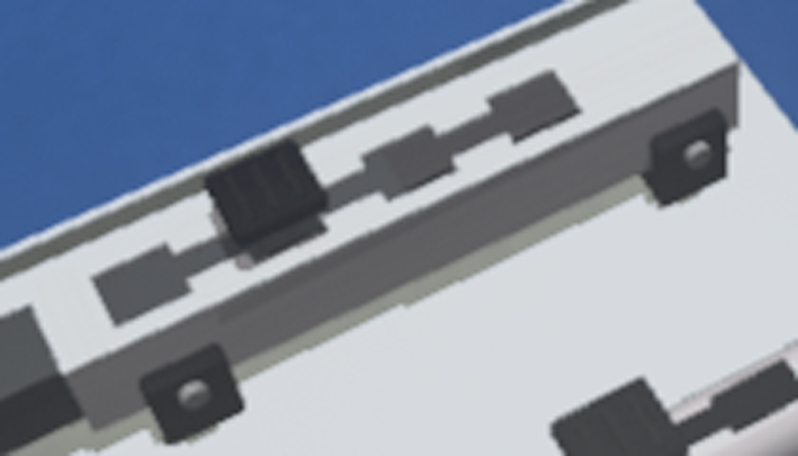

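View pics/c2.png

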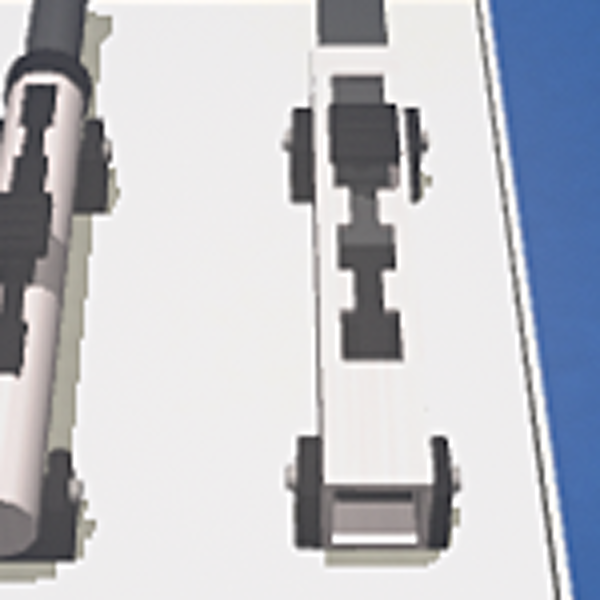

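```bash
python3 - <<'E'
from h import *
s=dict(np.load('pics/scene0.png.npz'));w=dict(np.load('pics/side0.png.npz'))
S=lambda u,v,z:plane(s,140+(u+.5)/3.8-.5,190+(v+.5)/3.8-.5,z).round(4)
W=lambda u,v,z:plane(w,270+(u+.5)/4-.5,150+(v+.5)/4-.5,z).round(4)
print('holes S',S(142,285,.065),S(410,161,.065),S(535,106,.065))
print('holes W',W(372,335,.065),W(366,245,.065))
print('top S',S(265,188,.087),[S(*c,.087) for c in[(205,183),(292,140),(327,187),(236,238)]])
print('top W',W(363,128,.087),[W(*c,.087) for c in[(331,105),(394,105),(397,160),(330,158)]])
print('edge S',S(65,375,.065),S(738,63,.065),'W',W(314,52,.065),W(323,485,.065),W(430,485,.065))
for n,d in(('s',s),('w',w)): print(n,(-d['R'].T@d['t']).round(3))
E
```

```text
holes S [ 0.4935 -0.1124  0.065 ] [ 0.4942 -0.0118  0.065 ] [0.4957 0.0377 0.065 ]
holes W [0.4969 0.0406 0.065 ] [ 0.4965 -0.0105  0.065 ]
top S [ 0.495  -0.0633  0.087 ] [array([ 0.4823, -0.0797,  0.087 ]), array([ 0.4811, -0.0471,  0.087 ]), array([ 0.5056, -0.0453,  0.087 ]), array([ 0.5088, -0.0798,  0.087 ])]
top W [ 0.4961 -0.0588  0.087 ] [array([ 0.509 , -0.0743,  0.087 ]), array([ 0.4821, -0.0738,  0.087 ]), array([ 0.4831, -0.0381,  0.087 ]), array([ 0.5108, -0.0399,  0.087 ])]
edge S [ 0.5133 -0.1472  0.065 ] [0.5174 0.1107 0.065 ] W [ 0.5137 -0.1396  0.065 ] [0.5188 0.1156 0.065 ] [0.4799 0.116  0.065 ]
s [ 0.906 -0.135  0.62 ]
w [0.546 0.525 0.578]
```

>>> arm_command:
  steps:
    - {"xyz": [0, 0, 0], "dr": [0, 0, -7.1]}
    - {"xyz": [0, 0, 0], "dr": [0, 0, -7.1]}
    - {"xyz": [0, 0, 0], "dr": [0, 0, -7]}
  fingers: 1
  newtons: 20

```text
time: 0.45
tcp_pos: [0.2351, 0.5789, 0.2223]
eef_rot: [[-1.0, 0.011, -0.0], [0.011, 1.0, -0.001], [0.0, -0.001, -1.0]]
wrist_force: [0.6, -0.0, 0.5]
finger_gap: 0.763
```

>>> arm_command:
  steps:
    - {"xyz": [-17, -40, 0]}
    - {"xyz": [-17, -40, 0]}
    - {"xyz": [-17, -40, 0]}
    - {"xyz": [-17, -40, 0]}
    - {"xyz": [-17, -40, 0]}

```text
invalid input at $.steps[0]: expected keys xyz, dr
```

>>> arm_command:
  steps:
    - {"xyz": [-17, -40, 0]}
    - {"xyz": [-17, -40, 0]}
    - {"xyz": [-17, -40, 0]}
    - {"xyz": [-17, -40, 0]}
    - {"xyz": [-17, -40, 0]}

```text
invalid input at $.steps[0]: expected keys xyz, dr
```

>>> arm_command:
  steps:
    - {"xyz": [-17, -40, 10]}
    - {"xyz": [-17, -40, 20]}
    - {"xyz": [-17, -40, 20]}
    - {"xyz": [-17, -40, 20]}
    - {"xyz": [-17, -40, 0]}

```text
invalid input at $.steps[0]: expected keys xyz, dr
```

```bash
python3 - <<'E'
from h import *
snap('scene','scene1.png')
st()
E
```

```text
0.5 [0.2352 0.5788 0.2223] [[-1.0, 0.004, -0.0], [0.004, 1.0, -0.001], [0.0, -0.001, -1.0]] [-0.2  0.   0.7] 0.719
```

>>> arm_command:
  steps:
    - {"xyz": [-17, -40, 0], "dr": [0, 0, 0]}
    - {"xyz": [-17, -40, 0], "dr": [0, 0, 0]}
    - {"xyz": [-17, -40, 0], "dr": [0, 0, 0]}
    - {"xyz": [-17, -40, 0], "dr": [0, 0, 0]}
    - {"xyz": [-17, -40, 0], "dr": [0, 0, 0]}

```text
time: 1.0
tcp_pos: [0.3174, 0.376, 0.2225]
eef_rot: [[-1.0, 0.019, -0.0], [0.019, 1.0, 0.0], [0.0, 0.0, -1.0]]
wrist_force: [1.4, 0.0, 0.1]
finger_gap: 0.27
```

>>> arm_command:
  steps:
    - {"xyz": [-17, -40, 0], "dr": [0, 0, 0]}
    - {"xyz": [-17, -40, 0], "dr": [0, 0, 0]}
    - {"xyz": [-17, -40, 0], "dr": [0, 0, 0]}
    - {"xyz": [-17, -40, 0], "dr": [0, 0, 0]}
    - {"xyz": [-17, -40, 0], "dr": [0, 0, 0]}

```text
time: 1.5
tcp_pos: [0.3992, 0.1747, 0.2228]
eef_rot: [[-1.0, 0.018, 0.0], [0.018, 1.0, 0.001], [-0.0, 0.001, -1.0]]
wrist_force: [0.1, -0.2, -0.7]
finger_gap: 0.006
```

>>> arm_command:
  steps:
    - {"xyz": [-17, -40, 10], "dr": [0, 0, 0]}
    - {"xyz": [-17, -40, 20], "dr": [0, 0, 0]}
    - {"xyz": [-17, -40, 20], "dr": [0, 0, 0]}
    - {"xyz": [-17, -40, 20], "dr": [0, 0, 0]}
    - {"xyz": [-17, -40, 0], "dr": [0, 0, 0]}

```text
time: 2.0
tcp_pos: [0.4795, -0.0265, 0.1504]
eef_rot: [[-1.0, 0.018, -0.004], [0.018, 1.0, -0.0], [0.004, -0.0, -1.0]]
wrist_force: [1.6, 0.7, -0.3]
finger_gap: 0.008
```

```bash
python3 - <<'E'
from h import *
st()
snap('scene','scene1b.png')
snap('scene','scene1c.png')
snap('side','side1c.png')
st()
E
```

```text
2.0 [ 0.4795 -0.0265  0.1504] [[-1.0, 0.018, -0.004], [0.018, 1.0, -0.0], [0.004, -0.0, -1.0]] [ 1.6  0.7 -0.3] 0.008
2.15 [ 0.481  -0.0277  0.1523] [[-1.0, 0.023, -0.0], [0.023, 1.0, -0.001], [0.0, -0.001, -1.0]] [-0.9  0.4 -0.3] 0.002
```

View pics/scene1c.png

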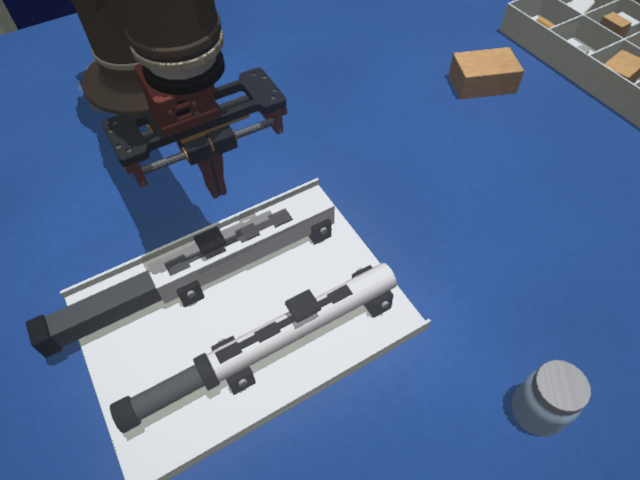

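View pics/side1c.png

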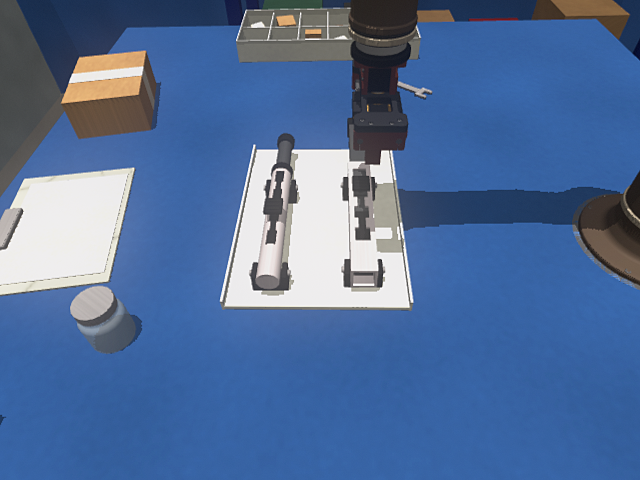

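The shut fingers are above the leg with the tip at (218,194) in the scene view. Next I centre over the button and come down close to it.

>>> arm_command:
  steps:
    - {"xyz": [-8, -17, 0], "dr": [0, 0, 0]}
    - {"xyz": [-7, -17, 10], "dr": [0, 0, 0]}
    - {"xyz": [0, 0, 20], "dr": [0, 0, 0]}
    - {"xyz": [0, 0, 20], "dr": [0, 0, 0]}
    - {"xyz": [0, 0, 3], "dr": [0, 0, 0]}

```text
time: 2.65
tcp_pos: [0.4936, -0.0577, 0.098]
eef_rot: [[-1.0, 0.016, -0.003], [0.016, 1.0, 0.001], [0.003, 0.001, -1.0]]
wrist_force: [0.4, -0.0, -0.2]
finger_gap: 0.007
```

```bash
python3 - <<'E'
from h import *
snap('scene','scene2a.png')
a=snap('scene','scene2.png')['color'][110:310,100:350]
b=snap('side','side2.png')['color'][90:290,270:420]
st()
cv2.imwrite('pics/c3.png',np.hstack([cv2.resize(a,None,fx=2,fy=2),cv2.resize(b,None,fx=2,fy=2)]))
E
```

```text
2.8 [ 0.4953 -0.0584  0.1002] [[-1.0, 0.015, 0.0], [0.015, 1.0, 0.0], [-0.0, 0.0, -1.0]] [-0.5 -0.9  1.3] 0.005
```

View pics/c3.png

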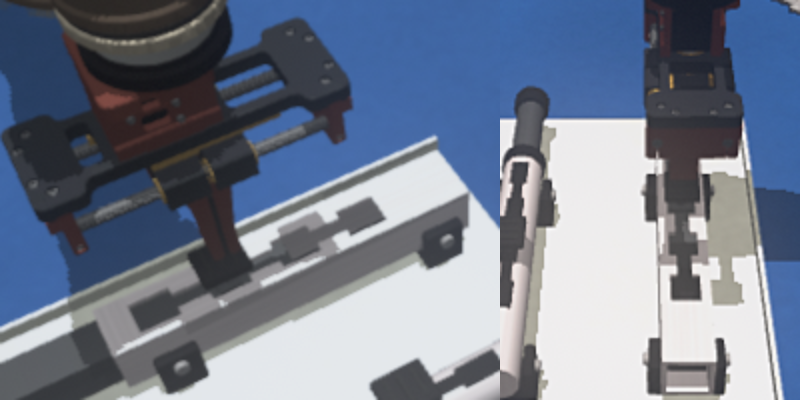

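>>> arm_command:
  steps:
    - {"xyz": [0, -3, 6], "dr": [0, 0, 0]}
    - {"xyz": [0, 0, 5], "dr": [0, 0, 0]}
    - {"xyz": [0, 0, 4], "dr": [0, 0, 0]}
    - {"xyz": [0, 0, 2], "dr": [0, 0, 0]}
    - {"xyz": [0, 0, 0], "dr": [0, 0, 0]}

```text
time: 3.3
tcp_pos: [0.4954, -0.0622, 0.0828]
eef_rot: [[-1.0, 0.016, 0.001], [0.016, 1.0, 0.0], [-0.001, 0.0, -1.0]]
wrist_force: [0.5, -0.2, 4.6]
finger_gap: 0.007
```

>>> arm_command:
  steps:
    - {"xyz": [0, 0, 2], "dr": [0, 0, 0]}
    - {"xyz": [0, 0, 2], "dr": [0, 0, 0]}
    - {"xyz": [0, 0, 0], "dr": [0, 0, 0]}
    - {"xyz": [0, 0, 0], "dr": [0, 0, 0]}

```text
time: 3.7
tcp_pos: [0.4955, -0.0622, 0.0791]
eef_rot: [[-1.0, 0.016, 0.001], [0.016, 1.0, 0.0], [-0.001, 0.0, -1.0]]
wrist_force: [-1.0, -0.3, 5.9]
finger_gap: 0.001
```

```bash
python3 - <<'E'
from h import *
a=snap('scene','scene3.png')['color'][190:310,140:350]
st()
cv2.imwrite('pics/c4.png',cv2.resize(a,None,fx=3.8,fy=3.8,interpolation=2))
E
```

```text
3.75 [ 0.4955 -0.0622  0.0792] [[-1.0, 0.016, 0.001], [0.016, 1.0, 0.0], [-0.001, 0.0, -1.0]] [-1.3 -0.8  7.1] 0.003
```

View pics/c4.png

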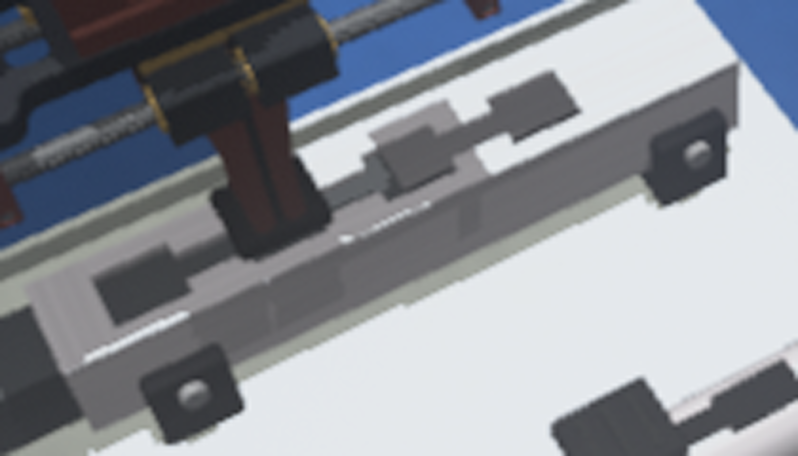

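The head is down about 8 mm at roughly 7 N, which matches the spring. Now I slide it towards +y.

>>> arm_command:
  steps:
    - {"xyz": [0, 3, 0], "dr": [0, 0, 0]}
    - {"xyz": [0, 4, 0], "dr": [0, 0, 0]}
    - {"xyz": [0, 4, 0], "dr": [0, 0, 0]}
    - {"xyz": [0, 4, 0], "dr": [0, 0, 0]}
    - {"xyz": [0, 0, 0], "dr": [0, 0, 0]}

```text
time: 4.25
tcp_pos: [0.4957, -0.0467, 0.0792]
eef_rot: [[-1.0, 0.015, 0.001], [0.015, 1.0, 0.0], [-0.001, 0.0, -1.0]]
wrist_force: [-2.1, 0.3, 6.7]
finger_gap: 0.004
```

```bash
python3 - <<'E'
from h import *
a=snap('scene','scene4.png')['color'][190:310,140:350]
st()
cv2.imwrite('pics/c5.png',cv2.resize(a,None,fx=3.8,fy=3.8,interpolation=2))
E
```

```text
4.3 [ 0.4958 -0.0467  0.0792] [[-1.0, 0.015, 0.001], [0.015, 1.0, 0.0], [-0.001, 0.0, -1.0]] [-0.3  0.3  7.1] 0.007
```

View pics/c5.png

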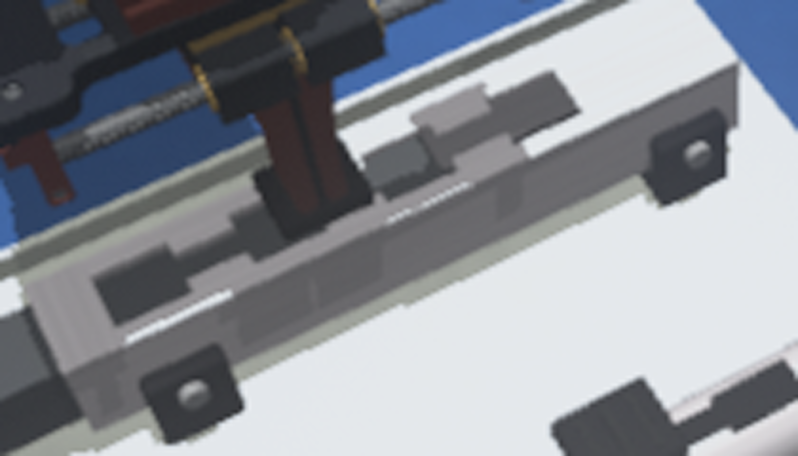

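The head is being carried along: its front corner moved from (330,210) to (372,195). I carry on for the remaining 35 mm.

>>> arm_command:
  steps:
    - {"xyz": [0, 4, 0], "dr": [0, 0, 0]}
    - {"xyz": [0, 4, 0], "dr": [0, 0, 0]}
    - {"xyz": [0, 4, 0], "dr": [0, 0, 0]}
    - {"xyz": [0, 4, 0], "dr": [0, 0, 0]}
    - {"xyz": [0, 4, 0], "dr": [0, 0, 0]}

```text
time: 4.8
tcp_pos: [0.496, -0.0273, 0.0792]
eef_rot: [[-1.0, 0.016, 0.001], [0.016, 1.0, -0.0], [-0.001, -0.0, -1.0]]
wrist_force: [-0.9, -1.1, 7.1]
finger_gap: 0.002
```

>>> arm_command:
  steps:
    - {"xyz": [0, 4, 0], "dr": [0, 0, 0]}
    - {"xyz": [0, 4, 0], "dr": [0, 0, 0]}
    - {"xyz": [0, 4, 0], "dr": [0, 0, 0]}
    - {"xyz": [0, 3, 0], "dr": [0, 0, 0]}
    - {"xyz": [0, 0, 0], "dr": [0, 0, 0]}

```text
time: 5.3
tcp_pos: [0.4963, -0.0117, 0.0792]
eef_rot: [[-1.0, 0.015, 0.001], [0.015, 1.0, 0.0], [-0.001, 0.0, -1.0]]
wrist_force: [-0.7, 0.3, 6.9]
finger_gap: 0.006
```

```bash
python3 - <<'E'
from h import *
a=snap('scene','scene5.png')['color'][190:310,140:350]
st()
cv2.imwrite('pics/c6.png',cv2.resize(a,None,fx=3.8,fy=3.8,interpolation=2))
E
```

```text
5.35 [ 0.4963 -0.0117  0.0792] [[-1.0, 0.015, 0.001], [0.015, 1.0, 0.0], [-0.001, 0.001, -1.0]] [-0.9  0.8  5.9] 0.005
```

View pics/c6.png

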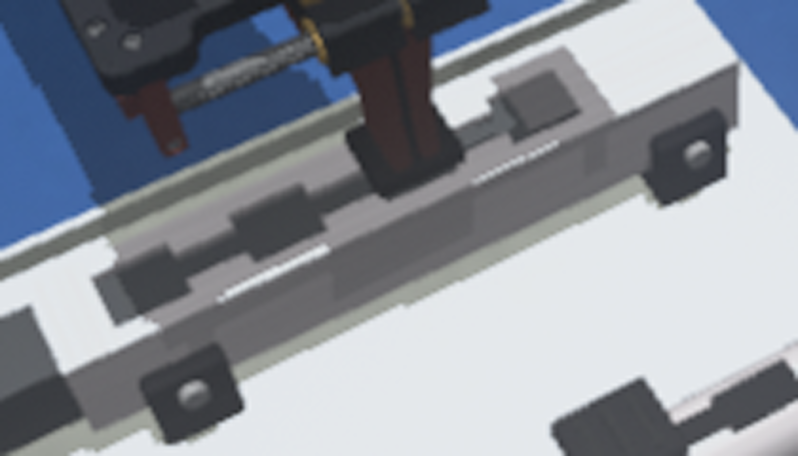

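The head now covers the third hole, with its centre near (405,158). I lift straight up slowly.

>>> arm_command:
  steps:
    - {"xyz": [0, 0, -3], "dr": [0, 0, 0]}
    - {"xyz": [0, 0, -3], "dr": [0, 0, 0]}
    - {"xyz": [0, 0, -5], "dr": [0, 0, 0]}
    - {"xyz": [0, 0, -15], "dr": [0, 0, 0]}
    - {"xyz": [0, 0, -30], "dr": [0, 0, 0]}

```text
time: 5.85
tcp_pos: [0.494, -0.0123, 0.1335]
eef_rot: [[-1.0, 0.016, -0.005], [0.016, 1.0, -0.001], [0.005, -0.001, -1.0]]
wrist_force: [0.0, 0.5, 0.3]
finger_gap: 0.007
```

>>> arm_command:
  steps:
    - {"xyz": [20, 0, -40], "dr": [0, 0, 0]}
    - {"xyz": [40, 0, -20], "dr": [0, 0, 0]}
    - {"xyz": [40, 0, 0], "dr": [0, 0, 0]}
    - {"xyz": [0, 0, 0], "dr": [0, 0, 0]}

```text
time: 6.25
tcp_pos: [0.3913, -0.0108, 0.1947]
eef_rot: [[-1.0, 0.016, -0.002], [0.016, 1.0, 0.001], [0.002, 0.001, -1.0]]
wrist_force: [1.6, 1.1, 0.9]
finger_gap: 0.004
```

```bash
python3 - <<'E'
from h import *
d=snap('scene','scene6.png')['color']
a=d[190:310,140:350]
b=snap('side','side6.png')['color'][100:300,230:430]
st()
cv2.imwrite('pics/c7.png',cv2.resize(a,None,fx=3.8,fy=3.8,interpolation=2))
cv2.imwrite('pics/c8.png',cv2.resize(b,None,fx=3,fy=3,interpolation=2))
E
```

```text
6.35 [ 0.3957 -0.0104  0.195 ] [[-1.0, 0.015, 0.001], [0.015, 1.0, 0.001], [-0.001, 0.001, -1.0]] [ 0.3 -0.3  0.2] 0.01
```

View pics/c7.png

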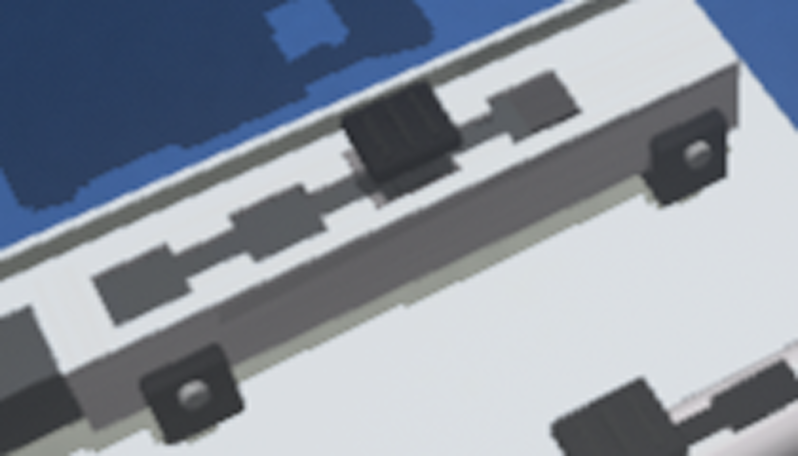

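View pics/c8.png

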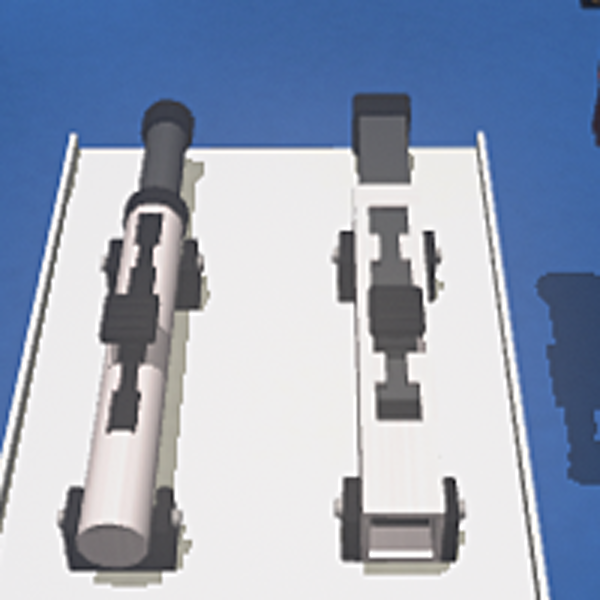

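View pics/scene6.png

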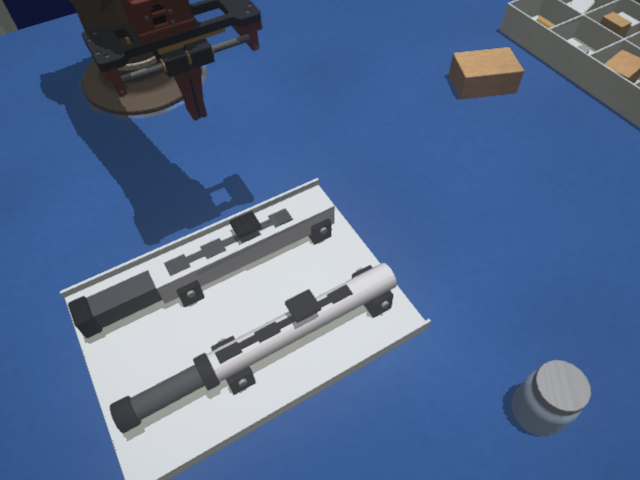

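```bash
python3 - <<'E'
from h import *
s=dict(np.load('pics/scene6.png.npz'));w=dict(np.load('pics/side6.png.npz'))
S=lambda u,v,z:plane(s,140+(u+.5)/3.8-.5,190+(v+.5)/3.8-.5,z).round(4)
W=lambda u,v,z:plane(w,230+(u+.5)/3-.5,100+(v+.5)/3-.5,z).round(4)
for z in(.083,.087):print(z,[S(*c,z) for c in[(343,123),(429,83),(462,132),(375,181)]],[W(*c,z) for c in[(371,287),(422,287),(425,335),(370,335)]])
# expected image shift: where left-back corner lands for up / caught 4mm
p0=S(205,183,.087)
for dz in(0,-.004):
  q=proj(s,p0+[.0008,.05,dz]);print(dz,(q-[140,190])*3.8)
d0=cv2.imread('pics/scene0.png')[300:440,100:430].astype(int);d1=cv2.imread('pics/scene6.png')[300:440,100:430].astype(int)
print('round diff',(abs(d0-d1).max(2)>40).sum())
E
```

```text
0.083 [array([ 0.4804, -0.0282,  0.083 ]), array([0.4802, 0.0053, 0.083 ]), array([0.5058, 0.0051, 0.083 ]), array([ 0.5089, -0.0297,  0.083 ])] [array([ 0.5091, -0.0289,  0.083 ]), array([ 0.4812, -0.0284,  0.083 ]), array([0.4821, 0.0096, 0.083 ]), array([0.5112, 0.0092, 0.083 ])]
0.087 [array([ 0.4836, -0.029 ,  0.087 ]), array([0.4834, 0.0042, 0.087 ]), array([0.5088, 0.0041, 0.087 ]), array([ 0.5119, -0.0305,  0.087 ])] [array([ 0.5094, -0.0244,  0.087 ]), array([ 0.4817, -0.024 ,  0.087 ]), array([0.4826, 0.0138, 0.087 ]), array([0.5115, 0.0133, 0.087 ])]
0 [339.20147177 121.44221796]
-0.004 [341.03544455 128.53412821]
round diff 11
```

```bash
python3 - <<'E'
from h import *
for n,A,B,z in(('scene','scene0.png','scene6.png',0),('side','side0.png','side6.png',0)):
    d=dict(np.load('pics/'+A+'.npz'));a=d['color'].astype(np.float32);b=cv2.imread('pics/'+B).astype(np.float32)
    c=np.array([.4955,-.0615,.087])
    cor=[c+[sx*.016,sy*.018,0] for sx in(-1,1) for sy in(-1,1)]
    src=np.float32([proj(d,p) for p in cor])
    best=[]
    for dz in np.arange(-.006,.0021,.001):
      for dy in np.arange(.042,.0581,.001):
        dst=np.float32([proj(d,p+[.016*dy,dy,dz]) for p in cor])
        H=cv2.getPerspectiveTransform(src,dst)
        wa=cv2.warpPerspective(a,H,(640,480));m=np.zeros((480,640),np.uint8);cv2.fillConvexPoly(m,dst[[0,1,3,2]].astype(int),1);m=cv2.dilate(m,np.ones((3,3)))
        best.append((float(np.abs(wa-b)[m>0].mean()),round(dz,3),round(dy,3)))
    print(n,sorted(best)[:6])
    for dz in(-.004,0):print(dz,min(x for x in best if abs(x[1]-dz)<1e-6))
E
```

```text
scene [(3.3391079902648926, np.float64(0.0), np.float64(0.05)), (6.217404842376709, np.float64(0.0), np.float64(0.051)), (6.522770404815674, np.float64(0.001), np.float64(0.05)), (6.612762928009033, np.float64(-0.001), np.float64(0.05)), (7.0125532150268555, np.float64(0.0), np.float64(0.049)), (8.015028953552246, np.float64(-0.001), np.float64(0.051))]
-0.004 (15.491433143615723, np.float64(-0.004), np.float64(0.051))
0 (3.3391079902648926, np.float64(0.0), np.float64(0.05))
side [(8.883563041687012, np.float64(0.0), np.float64(0.05)), (9.340027809143066, np.float64(-0.001), np.float64(0.049)), (9.437614440917969, np.float64(0.0), np.float64(0.051)), (9.641255378723145, np.float64(0.001), np.float64(0.05)), (9.715103149414062, np.float64(0.0), np.float64(0.049)), (9.966484069824219, np.float64(-0.002), np.float64(0.048))]
-0.004 (11.424281120300293, np.float64(-0.004), np.float64(0.046))
0 (8.883563041687012, np.float64(0.0), np.float64(0.05))
```

Both cameras agree that the button moved 50 mm and that its height change is 0 mm, so it is fully up. The round leg is unchanged, so I hand the job in.

```bash
python3 -c "
from h import *
st();print(arm.hand_in())"
```

```text
6.35 [ 0.3957 -0.0104  0.195 ] [[-1.0, 0.015, 0.001], [0.015, 1.0, 0.001], [-0.001, 0.001, -1.0]] [ 0.3 -0.3  0.2] 0.01
the job is handed in; nothing more can be done
None
```

The square leg is one hole shorter and its button is fully up in that next hole. I handed the job in at 6.35 s. With the gripper shut, I pressed the button about 8 mm down (about 7 N), slid it 50 mm away from the foot, and lifted straight off.

- **Button:** comparing before and after pictures from both fixed cameras, the best match was 50 mm of travel and 0 mm height change. A button caught 4 mm down fitted clearly worse in the scene view (error 15.5 against 3.3), and less clearly in the side view (11.4 against 8.9).
- **Foot:** it moved in with the inner tube. In the scene view it is now about at the tray's end; in the side view it still shows above the tray's end line. I did not measure where it lies relative to the tray.
- **Round leg:** unchanged in the pictures.
- **Robot:** clear of everything at hand-in. The wrist forces I read stayed at about 7 N or below.
- **Refused moves:** three early move calls were refused for a missing "dr" value. They moved nothing, and I sent them again correctly.

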